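# Call a colleague and show which sample goes on which gel

### The arm

A 7-joint arm with a two-finger parallel gripper is mounted at the origin on the work surface. World frame = base frame: x ahead of the robot, y to its left, z up, the work surface at z = 0. Lengths are in mm, angles in rad, forces in N, time in s.
With the tool pointing down it reaches from about 400 to 875 mm from the base axis. Payload 19.3 kg.
Tool frame: the origin (TCP) lies at the very end of the fingers, on their centre line; the grasp point (between the pads) lies 19 mm behind it (grip_point_offset is the z of the grasp point in the tool frame, in mm); z points along the fingers, x is the direction in which the jaws open and shut, and the axes are right-handed (so a half turn about z gives the same grasp; the last joint's range is limited). The gripper opens to 85 mm and grips with 20 to 120 N. Pads are 22 mm wide; open, the fingers measure 114 mm over their backs; the gripper's body (76 mm by 85 mm) begins 54 mm behind the grasp point. The pads swing forward as they close: fully open they stand 13 mm farther back than shut.
Start: joints at [1.169, 0.521, -0.036, 1.599, 0.021, 1.021, -0.113], TCP at [203.563, -590.912, 231.291] pointing down, gripper open.
Joint ranges: [-2.91, 2.91], [-0.3, 2.13], [-1.5, 1.42], [0.17, 2.43], [-1.26, 4.41], [0.16, 1.93], [-2.52, 2.52]. Speed limits (rad/s): [1.89, 1.89, 2.39, 2.39, 3.01, 3.01, 3.01].

### API

Orientations are given as a 3x3 rotation matrix whose columns are the frame's x, y, z axes.
In Python, from workcell import movep, movel, goto_joints, open_gripper, clamp, wait, inverse_kinematics, read_state, camera, PlanningError, finish_job, grip_point_offset gives the robot as it stands. Calls block until the motion is done:
- movep(position, orientation): joint-space move of the TCP to a pose.
- movel(position, frame=None, max_speed=150, guard=None): straight line of the TCP; frame=None keeps the orientation; max_speed is the mean speed in mm/s. With guard (N) it stops when the force on the tool has changed by that much, and returns True; else False.
- goto_joints(angles): joint-space move.
- open_gripper() and clamp(): open the fingers fully, or close them until they stop; the grip force is fixed at half the most.
- wait(seconds).
- inverse_kinematics(position, orientation): joint angles nearest the present ones, or None.
- read_state(): the state.
- camera(name): name is "scene" or "top" or "wrist"; returns a dict with "image" (400x640x3 uint8, blue, green, red), "range_z" (400x640 float32, mm along the optical axis (not along the pixel's ray), 0 where there is no reading), "fx", "fy", "cx", "cy" (pixels), "cam_to_world" (4x4, takes a point from camera to world coordinates). Camera axes: x right, y up, looking along -z (the intrinsics and any distortion apply to the point x, -y, -z); pixel columns grow to the right and rows downward; lengths in mm; the calibration is good to about 2 mm. The wrist camera is an equidistant fisheye: a pixel r from the principal point sees the ray r / f radians off the axis. A picture is of the moment at which its call begins.
A pose or a line that the arm cannot do raises PlanningError and nothing moves.
- finish_job(): hands the job in, once; it reports no verdict.
The state is a dict: "time": time; "qpos": joint angles; "qvel": joint speeds; "joint_efforts": joint torques, N m; "eef_pos": TCP position; "tool_rot": TCP orientation; "ft_force": force on the tool from outside, world axes, zero at the start; "torque": the same for the moment, N m; "finger_gap": finger opening in mm.
Only numpy, scipy, OpenCV 4.12 (cv2) and the standard library are available. Lean on these libraries where they do the work, as an engineer would, in place of code of your own. Each camera call takes 0.05 s, during which the arm holds its last target. There are 200 camera calls.

### The job

Press the call button on the bench right down, let it go, then show your colleague what to load: point with closed fingertips from straight above, about three centimetres clear, at the mouth of the one tube in the rack whose lid is open, and stay there for two to three seconds; then go over and point in the same way at the middle of the top edge of the gel plate that has no comb, and finish while still pointing there. Touch nothing but the button: pick nothing up, do not touch the tubes, rack, gel plates or tank, leave everything else where it stands, and do not come down low over the closed tubes or the gel plate with the comb.

Things in the scene. Friction and masses are not known exactly. Their poses are not given: they have to be found in the camera images.
- call (a joint): travel of the call button in m: 0 released, 0.006 fully down; spring-loaded, about 5 N at full travel, springs back when let go
- call_top (a point): centre of the top face of the call button (round white cap 48 across, on a small grey housing that stands on the bench to the robot's right); it is pressed straight down and counts as pressed from about 4 mm of travel (sizes in mm)
- rack: red tube rack, 110 (x) x 225 (y) x 50 high, with a grid of holes; fixed to the bench; origin at the centre of its underside (sizes in mm)
- open_tube: the one tube in the rack whose lid is open: translucent white snap-lid tube, 22 diameter, standing upright in a hole with its mouth 25 above the rack's top. Origin on its axis at its foot, z up; the mouth is 70 above the origin. The lid hangs back on its hinge to the tube's own -x side, reaching 38 from the axis and up to 86 above the origin (sizes in mm)
- tube1: closed tube in the rack, same kind, its round lid shut (lid 25 across). Origin on its axis at its foot, z up; the top of the lid is 76 above the origin. Loose in its hole; tubes stand 60 or more apart (sizes in mm)
- tube2: closed tube in the rack, same kind, its round lid shut (lid 25 across). Origin on its axis at its foot, z up; the top of the lid is 76 above the origin. Loose in its hole; tubes stand 60 or more apart (sizes in mm)
- tube3: closed tube in the rack, same kind, its round lid shut (lid 25 across). Origin on its axis at its foot, z up; the top of the lid is 76 above the origin. Loose in its hole; tubes stand 60 or more apart (sizes in mm)
- tube4: closed tube in the rack, same kind, its round lid shut (lid 25 across). Origin on its axis at its foot, z up; the top of the lid is 76 above the origin. Loose in its hole; tubes stand 60 or more apart (sizes in mm)
- tank: clear open-topped gel tank to the robot's left, 150 (x) x 160 (y) x 107 high, fixed; a thin brass post 116 high stands inside the middle of each of its two y walls (66 from the centre). Origin at the centre of its underside (sizes in mm)
- open_gel: the gel plate without a comb: upright green plate in the tank, 12 thick (its x), 100 wide (its y), its top edge 108 above the origin (116 above the bench) bare, with a slot along it. Origin at the centre of its lower edge, z up (sizes in mm)
- comb_gel: the other gel plate, same size, with the white comb still in its top: the comb's flange is 94 wide, 26 thick, its top 126 above the origin. Origin at the centre of its lower edge, z up. The two plates stand parallel, 60 apart, in either order (sizes in mm)
- marker: bystander: black marker pen lying flat, 130 long, 15 thick; origin under its middle (sizes in mm)
- phone: bystander: mobile phone lying flat, 155 x 76 x 10; origin under its middle (sizes in mm)
- tip_box: bystander: closed pale pipette-tip box, 85 x 120 x 62 high; origin at the centre of its underside (sizes in mm)
- wash_bottle: bystander: white squeeze wash bottle, 68 diameter, 215 high with its bent spout; origin at the centre of its underside (sizes in mm)
- beaker: bystander: glass beaker, 66 diameter, 85 high; origin at the centre of its underside (sizes in mm)
- jar: bystander: clear jar with a screw cap, 60 diameter, 85 high; origin at the centre of its underside (sizes in mm)
- vial: bystander: small amber vial with a white cap, 32 diameter, 50 high; origin at the centre of its underside (sizes in mm)
Things that resemble listed ones, but are neither listed nor needed, are in the scene too. Leave any orange or turquoise look-alike of the part that bears call alone.

How it is judged:
By the outcome, as a careful person would: the job done as asked, in the order asked, and still so for the second after the job is handed in, with the robot touching nothing.
It also fails if it takes over 59 s, if anything falls off the work surface, if the arm or the gripper's body presses on something with over 40 N, if the wrist force passes 120 N, or if a joint passes its speed limit or range.

## Working session

There is one attempt and no reset: what is moved stays moved. The work goes in short steps, each a Python script; the robot and the scene stay as the last script left them, time stands still between calls to the robot, and variables do not carry over. Pictures are saved under pics/ and viewed, about 8 in all and at most 12, crops included, and the job is handed in when it is done.

```bash
ls; mkdir -p pics
cat > h.py <<'E'
import numpy as np, cv2, pickle
from workcell import *
def world(c,u,v,z=None):
    """pixel -> world: from range_z, or on plane z (pinhole cams)"""
    T=np.array(c["cam_to_world"]); d=np.array([(u-c["cx"])/c["fx"],-(v-c["cy"])/c["fy"],-1.])
    if z is None: return T[:3,:3]@(d*c["range_z"][int(v),int(u)])+T[:3,3]
    r=T[:3,:3]@d; return T[:3,3]+r*(z-T[2,3])/r[2]
E
python3 - <<'E'
from h import *
for n in("scene","top"):
    c=camera(n); pickle.dump(c,open(n+".pkl","wb")); cv2.imwrite(f"pics/{n}0.png",c["image"])
    print(n,c["fx"],c["cx"],c["cy"],np.round(c["cam_to_world"],3).tolist(),[k for k in c])
s=read_state();print(s["time"],s["finger_gap"],grip_point_offset)
E
```

```text
pics
scene 361.7278658194047 322.6641165058506 202.7974601518221 [[-0.248, -0.686, 0.684, 1181.132], [0.969, -0.182, 0.169, 94.643], [0.008, 0.705, 0.71, 716.834], [0.0, 0.0, 0.0, 1.0]] ['image', 'range_z', 'fx', 'fy', 'cx', 'cy', 'cam_to_world']
top 384.3870927528823 312.4908017944409 201.30661203322882 [[0.023, 0.997, -0.073, 481.24], [-0.999, 0.025, 0.02, -37.443], [0.022, 0.073, 0.997, 1026.005], [0.0, 0.0, 0.0, 1.0]] ['image', 'range_z', 'fx', 'fy', 'cx', 'cy', 'cam_to_world']
0.1 85.19228766186397 -18.700000000000003
```

View pics/scene0.png

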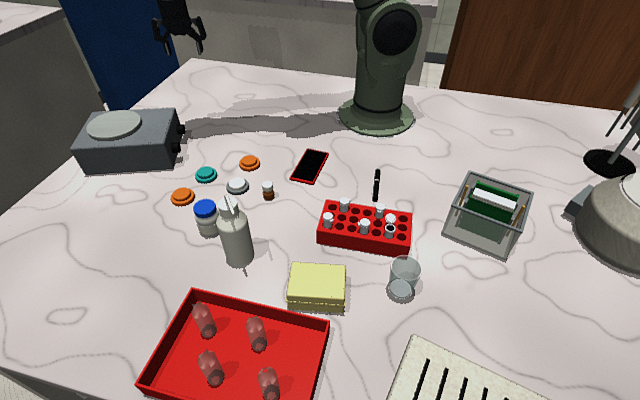

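View pics/top0.png

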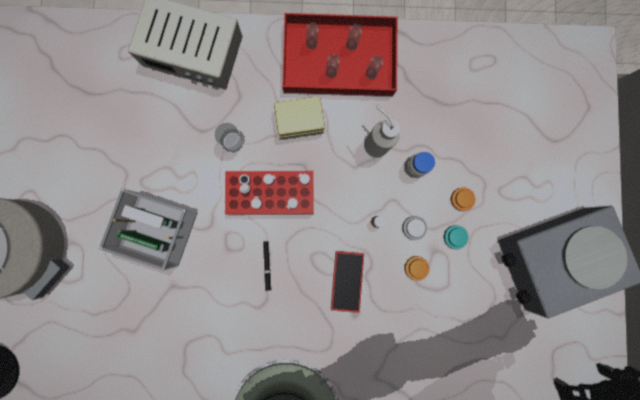

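The top view shows the white call button at (414,228), with the orange look-alikes at (462,199) and (416,268) and the turquoise one at (455,237). The vial cap at (377,222) could also be mistaken for it. Tubes are at (244,180) (it looks open, with its lid at (244,188)), (268,180), (304,179), (291,203) and (256,203). The tank is at (150,230): the comb plate is at (147,217) and the bare plate at (143,240). Next I'll take close crops to check, plus measurements.

Run:
```python
from h import *
t=pickle.load(open("top.pkl","rb"));s=pickle.load(open("scene.pkl","rb"))
def crop(c,x,y,w,h,k): return cv2.resize(c["image"][y:y+h,x:x+w],None,fx=k,fy=k,interpolation=cv2.INTER_CUBIC)
a=np.hstack([crop(t,220,165,100,55,4),crop(t,95,180,100,55*1,4)])
b=np.hstack([crop(s,310,190,100,70,4),crop(s,440,165,100,70,4)])
t2=crop(t,95,230,100,45,4); t3=crop(t,380,205,100,45,4)
cv2.imwrite("pics/crop1.png",np.vstack([a,np.hstack([t3,t2])[:100*0+80],b]))
def blobs(c,m,amin,amax,z,lab):
    n,_,st,ce=cv2.connectedComponentsWithStats(m.astype(np.uint8))
    for i in range(1,n):
        if amin<st[i,4]<amax: print(lab,ce[i].round(1),st[i].tolist(),world(c,*ce[i],z).round(0), "depth z",world(c,*ce[i]).round(0))
hsv=cv2.cvtColor(t["image"],cv2.COLOR_BGR2HSV);H,S,V=cv2.split(hsv)
blobs(t,(S>120)&(V>80)&((H<8)|(H>172)),1000,9000,50,"red")
blobs(t,(H>45)&(H<80)&(S>120),40,3000,116,"green")
roi=np.zeros_like(S,bool);roi[165:220,222:318]=1
blobs(t,roi&(S<80)&(V>150),10,400,76,"tube")
roi=np.zeros_like(S,bool);roi[210:245,400:430]=1
blobs(t,roi&(S<25)&(V>120),10,1000,25,"btnwhite")
for u,v in[(414,228),(414,224),(410,230),(244,180),(244,188),(268,180),(304,179),(291,203),(256,203),(143,240),(147,217)]: print(u,v,world(t,u,v).round(0),hsv[v,u])
```

```text
red [338.2  56.2] [283, 13, 114, 78, 6465] [ 936. -115.   50.] depth z [ 956. -119.    7.]
red [269.  193.4] [226, 171, 87, 43, 2958] [571.  54.  50.] depth z [570.  54.  53.]
green [143.8 238.9] [124, 232, 38, 17, 140] [450. 336. 116.] depth z [449. 352.  78.]
tube [303.8 177.7] [298, 173, 12, 11, 85] [610. -34.  76.] depth z [609. -34.  82.]
tube [242.8 185.7] [239, 175, 9, 17, 64] [586. 117.  76.] depth z [585. 116.  80.]
tube [268.1 178.3] [263, 174, 12, 10, 86] [606.  55.  76.] depth z [605.  54.  83.]
tube [255.4 202.5] [251, 197, 10, 11, 84] [545.  85.  76.] depth z [545.  84.  80.]
tube [291.9 202.7] [287, 198, 11, 11, 87] [547.  -6.  76.] depth z [546.  -6.  81.]
btnwhite [415. 227.] [400, 210, 30, 35, 995] [ 494. -327.   25.] depth z [ 494. -328.   22.]
414 228 [ 492. -326.   20.] [116  10 182]
414 224 [ 502. -325.   22.] [109  11 179]
410 230 [ 486. -314.   23.] [109  11 179]
244 180 [600. 114.  77.] [116  34  60]
244 188 [579. 112.  88.] [126   7 176]
268 180 [601.  55.  82.] [116  11 183]
304 179 [605. -34.  82.] [110  12 184]
291 203 [545.  -4.  84.] [120  11 182]
256 203 [543.  82.  81.] [108  14 181]
143 240 [447. 342. 105.] [ 70 135  66]
147 217 [501. 324. 134.] [110  13 179]
```

View pics/crop1.png

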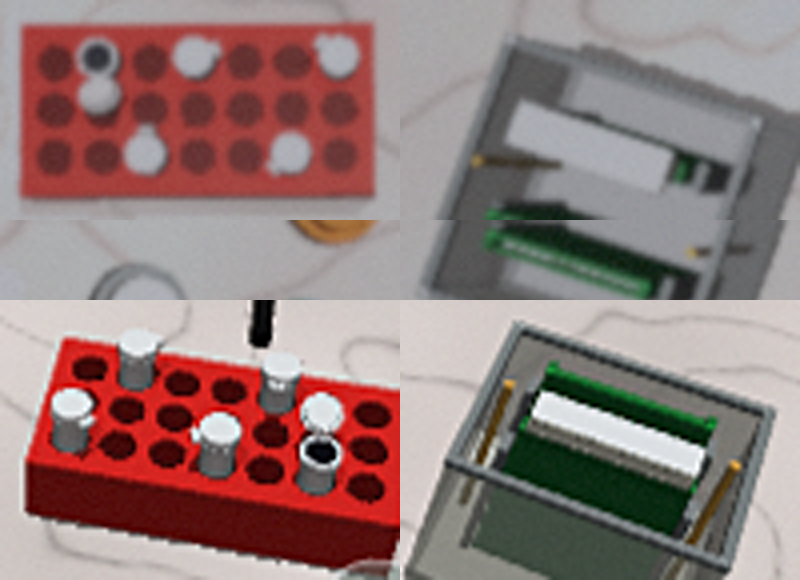

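The crop confirms the choices. The open tube has its dark mouth at top-view pixel (244.2,179.3) and its lid folded toward the robot; the other four are shut. The bare plate is the one nearer the robot and the comb plate is the farther one. Next I'll refine the button and plate edge, then move.

Run:
```python
from h import *
t=pickle.load(open("top.pkl","rb"));s=pickle.load(open("scene.pkl","rb"))
print("mouth top",world(t,244.2,179.3,75).round(1),"scene",world(s,310+320/4,190-0+(452-300)/4,75).round(1))
print("depth button area"); 
for v in range(214,243,3): print([int(world(t,u,v)[2]) for u in range(400,430,3)])
g=cv2.cvtColor(t["image"],cv2.COLOR_BGR2GRAY)[205:250,390:440]
c=cv2.HoughCircles(cv2.resize(g,None,fx=4,fy=4,interpolation=cv2.INTER_CUBIC),cv2.HOUGH_GRADIENT,1,40,param1=80,param2=20,minRadius=28,maxRadius=55)
for x,y,r in c[0][:4]: print("hough",x/4+390,y/4+205,r/4,world(t,x/4+390,y/4+205,25).round(1), "diam@25mm",2*r/4*1000/t["fx"])
# scene: white cap near (237,185)
hs=cv2.cvtColor(s["image"],cv2.COLOR_BGR2HSV)
# bare plate edge: bright green in both
for c,roi,n in((t,(100,225,75,40),"top"),(s,(465,175,65,45),"scene")):
    x,y,w,h=roi; hh=cv2.cvtColor(c["image"],cv2.COLOR_BGR2HSV)[y:y+h,x:x+w]
    m=(hh[...,0]>45)&(hh[...,0]<85)&(hh[...,1]>90)&(hh[...,2]>(75 if n=="top" else 90))
    k,l,st,ce=cv2.connectedComponentsWithStats(m.astype(np.uint8))
    for i in range(1,k):
        if st[i,4]<12: continue
        p=np.argwhere(l==i)[:,::-1]+[x,y]; (cx,cy),(a,b),an=cv2.minAreaRect(p.astype(np.float32))
        e=[p[p[:,0].argmin()],p[p[:,0].argmax()]]
        print(n,st[i].tolist(),(round(cx,1),round(cy,1)),"mid",world(c,cx,cy,116).round(1),"ends",[world(c,*q,116).round(0) for q in e])
# brass posts
print(read_state()["tool_rot"])
b=cv2.resize(t["image"][205:260,100:180],None,fx=6,fy=6,interpolation=cv2.INTER_CUBIC);bb=cv2.resize(t["image"][205:260,380:440],None,fx=6,fy=6,interpolation=cv2.INTER_CUBIC)
cv2.imwrite("pics/crop2.png",np.hstack([b[:,:420],bb]))
```

```text
mouth top [601.8 114.3  75. ] scene [602.7 114.7  75. ]
depth button area
[0, 1, 0, 1, 2, 2, 3, 0, -1, 0]
[0, 2, 4, 12, 14, 12, 13, -2, 1, 0]
[1, 5, 12, 13, 20, 22, 21, 14, 0, 0]
[1, 6, 13, 22, 22, 25, 23, 24, 14, 4]
[1026, 12, 9, 21, 22, 22, 24, 22, 25, 1]
[1, 11, 13, 23, 21, 21, 24, 25, 22, 1]
[3, 3, 13, 24, 24, 20, 22, 23, 13, 0]
[-2, -1, 13, 12, 22, 27, 23, 13, 12, 0]
[3, 3, -3, 8, 14, 16, 14, 3, -1, 0]
[1, 1, 0, 2, 0, -2, 0, -2, 2, 3]
hough 414.625 227.625 10.85 [ 492.7 -326.    25. ] diam@25mm 56.45351
top [16, 7, 42, 18, 68] (136.4, 240.5) mid [446.4 353.2 116. ] ends [array([460., 401., 116.]), array([435., 305., 116.])]
scene [11, 5, 43, 17, 81] (497.3, 188.2) mid [443.3 352.9 116. ] ends [array([433., 303., 116.]), array([452., 400., 116.])]
[[ 3.25716133e-01 -9.45467520e-01 -4.10963033e-04]
 [-9.45467100e-01 -3.25716378e-01  8.96769130e-04]
 [-9.81723476e-04  9.64598538e-05 -9.99999513e-01]]
```

View pics/crop2.png

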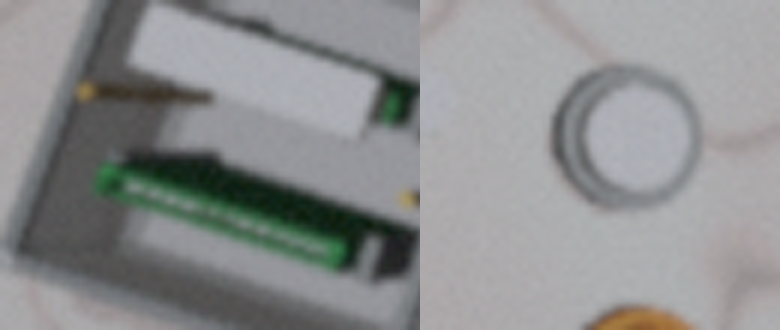

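The crop shows the cap disc centred at top pixel (416.4,227.8), about 49 mm across as expected. The bare plate's top strip has its middle at about (137,240.7) and is about 99 mm long, which also fits. Now I'll move and press.

```bash
cat >> h.py <<'E'
def down(p):
    a=np.arctan2(p[1],p[0]);c,s=np.cos(a),np.sin(a)
    return np.array([[c,s,0],[s,-c,0],[0,0,-1.]])   # jaws along the radius, tool down
def show(l=""):
    s=read_state();print(l,"t",round(s["time"],2),np.round(s["eef_pos"],1),"F",np.round(s["ft_force"],1),"gap",round(s["finger_gap"],1))
E
python3 - <<'E'
from h import *
t=pickle.load(open("top.pkl","rb"))
b=world(t,416.4,227.8,23);print("button",b.round(1))
p1,p2=world(t,114.2,220,116),world(t,168,238,116);m=(p1+p2)/2;d=(p2-p1)[:2];n=np.array([d[1],-d[0]])/np.linalg.norm(d)
print("posts",p1.round(),p2.round(),"dist",np.linalg.norm(d),"plates at",(m[:2]+30*n).round(1),(m[:2]-30*n).round(1))
for q in([b[0],b[1],120],[602,114.5,280],[602,114.5,105],[445,353,280],[445,353,146]): print(q,np.round(inverse_kinematics(q,down(q)),2))
clamp();show("clamped")
s=read_state();p=s["eef_pos"];movel([p[0],p[1],290])
q=[b[0],b[1],280];movep(q,down(q));show("over")
movel([b[0],b[1],50],max_speed=150);show("near")
c=camera("wrist");pickle.dump(c,open("w1.pkl","wb"));cv2.imwrite("pics/w1.png",c["image"])
E
```

```text
button [ 492.4 -331.3   23. ]
posts [493. 407. 116.] [454. 280. 116.] dist 132.84215867700868 plates at [444.6 352.5] [502.  334.9]
[np.float64(492.357995469745), np.float64(-331.2778563384976), 120] [ 0.65  0.61 -0.22  1.77  0.18  0.78 -0.26]
[602, 114.5, 280] [ 0.19  0.54 -0.71  1.55  0.37  1.19 -0.4 ]
[602, 114.5, 105] [ 0.11  0.72 -0.59  1.71  0.5   0.87 -0.51]
[445, 353, 280] [-0.12  0.53 -0.95  1.66  0.46  1.19 -0.51]
[445, 353, 146] [-0.13  0.71 -0.95  1.8   0.68  1.   -0.69]
clamped t 0.87 [ 203.6 -590.9  231.3] F [ 0.1 -1.  -1.1] gap -0.1
over t 2.85 [ 491.5 -332.8  279.9] F [ 0.8 -0.3  0.2] gap 0.1
near t 4.53 [ 492.7 -331.5   50.7] F [-0.1 -0.1  0.2] gap 0.1
```

View pics/w1.png

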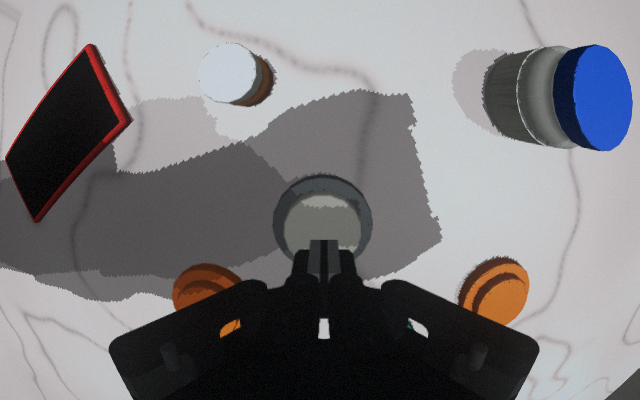

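The wrist view shows the white cap at (323,222) directly under the closed tips at (324,243). The orange neighbours are well clear. The brass posts independently give the bare plate at (444.6,352.5), which agrees. Pressing now.

Run:
```python
from h import *
w=pickle.load(open("w1.pkl","rb"));T=np.array(w["cam_to_world"])
u=np.array([323-w["cx"],222-w["cy"]]);r=np.hypot(*u);th=r/w["fx"];d=T[:3,:3]@np.array([u[0]/r*np.sin(th),-u[1]/r*np.sin(th),-np.cos(th)])
print("cap by wrist",(T[:3,3]+d*(23-T[2,3])/d[2]).round(1))
x,y=492.4,-331
movel([x,y,29],max_speed=60);show("pre")
hit=movel([x,y,11],max_speed=10,guard=15);show(f"press {hit}")
wait(0.4);show("held")
movel([x,y,60],max_speed=60);show("released")
```

```text
cap by wrist [ 496.8 -324.3   23. ]
pre t 5.08 [ 492.3 -330.9   28.6] F [0.1 0.5 0.4] gap -0.4
press True t 6.33 [ 492.4 -331.    16. ] F [-2.8  0.8 13.5] gap -0.0
held t 6.72 [ 492.5 -331.    16. ] F [-1.5  1.4 12.8] gap -0.2
released t 7.62 [ 492.2 -330.9   59.7] F [-0.2  0.6 -0.3] gap 0.0
```

The press bottomed at z=16, 6–7 mm below the cap top of about 22–23, with 13 N on the tool. After that it released. On to the tube.

Run:
```python
from h import *
x,y=492.4,-331
movel([x,y,290],max_speed=200)
q=[602,114.5,290];movep(q,down(q));show("over tube")
movel([602,114.5,170]);show("170")
c=camera("wrist");pickle.dump(c,open("w2.pkl","wb"));cv2.imwrite("pics/w2.png",c["image"])
t=camera("top");pickle.dump(t,open("t2.pkl","wb"))
print("button z now",world(t,416,228).round(0), "pose diff px", [int((cv2.absdiff(t["image"],pickle.load(open("top.pkl","rb"))["image"])[205:250,395:440].max(2)>60).sum())])
```

```text
over tube t 10.6 [602.3 112.9 289.9] F [ 0.3 -0.8  0.4] gap -0.1
170 t 11.55 [602.4 114.6 170.9] F [-0.   0.  -0.6] gap 0.1
button z now [ 492. -330.   22.] pose diff px [0]
```

View pics/w2.png

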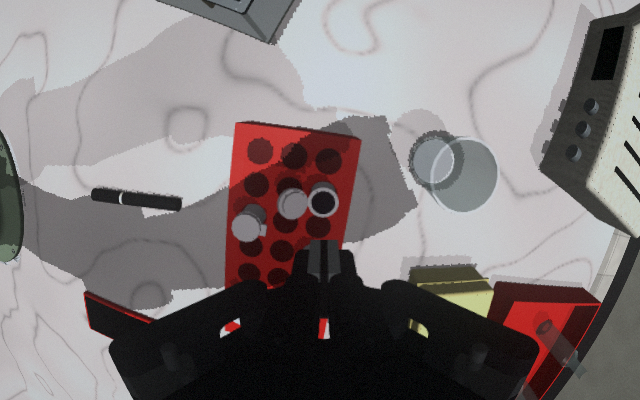

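The wrist view shows the open mouth at (322,202) with its lid at (293,204) and the closed tube at (249,222). I'll check the mouth by ray, then go down and point.

```bash
cat >> h.py <<'E'
def wray(w,px,py,z):
    T=np.array(w["cam_to_world"]);u=np.array([px-w["cx"],py-w["cy"]]);r=np.hypot(*u);th=r/w["fx"]
    d=T[:3,:3]@np.array([u[0]/r*np.sin(th),-u[1]/r*np.sin(th),-np.cos(th)])
    return T[:3,3]+d*(z-T[2,3])/d[2]
E
python3 - <<'E'
from h import *
w=pickle.load(open("w2.pkl","rb"));m=wray(w,322.5,202,75);print("mouth by wrist",m.round(1))
if np.hypot(m[0]-602,m[1]-114.5)<6:
    x,y=602,114.5
    movel([x,y,105.5],max_speed=80);show("point1")
    wait(2.4);show("point1 end")
    movel([x,y,290],max_speed=200)
    q=[444.8,352.8,290];movep(q,down(q));movel([444.8,352.8,200]);show("over gel")
    c=camera("wrist");pickle.dump(c,open("w3.pkl","wb"));cv2.imwrite("pics/w3.png",c["image"])
E
```

```text
mouth by wrist [601.2 115.3  75. ]
point1 t 12.61 [602.3 114.6 105.9] F [ 0.1 -0.2  0.6] gap -0.1
point1 end t 15.01 [602.  114.5 105.5] F [ 0.7 -0.  -0.5] gap 0.1
over gel t 17.93 [445.2 352.9 200.7] F [-0.3 -0.3  0.2] gap 0.2
```

```bash
ls pics
```

```text
crop1.png
crop2.png
scene0.png
top0.png
w1.png
w2.png
w3.png
```

View pics/w3.png

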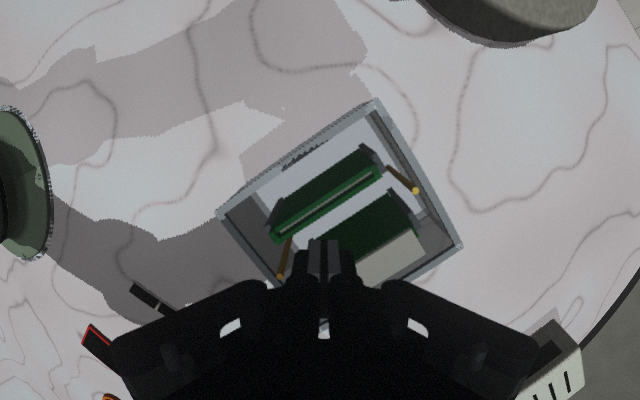

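The wrist view shows the bare plate's top edge running from (274,240) to (383,170), middle at about (328,204). The comb plate lies beyond it, at about (390,258). I'll check by ray, then go down and point.

Run:
```python
from h import *
w=pickle.load(open("w3.pkl","rb"));e=[wray(w,272,238,116),wray(w,382,172,116)];m=(e[0]+e[1])/2
print("ends",e[0].round(),e[1].round(),"len",np.linalg.norm(e[0]-e[1]).round(),"mid",m.round(1))
if np.hypot(m[0]-444.8,m[1]-352.8)<8:
    movel([444.8,352.8,146],max_speed=60);show("point2");wait(1);show()
    for n in("scene","top"):
        c=camera(n);cv2.imwrite(f"pics/{n}9.png",c["image"]);pickle.dump(c,open(n+"9.pkl","wb"))
```

```text
ends [429. 307. 116.] [462. 402. 116.] len 101.0 mid [445.4 354.5 116. ]
point2 t 19.03 [444.9 353.  146.3] F [0.4 0.2 0.3] gap 0.0
 t 20.03 [444.8 352.8 146. ] F [ 0.4 -0.2  0.4] gap 0.3
```

View pics/scene9.png

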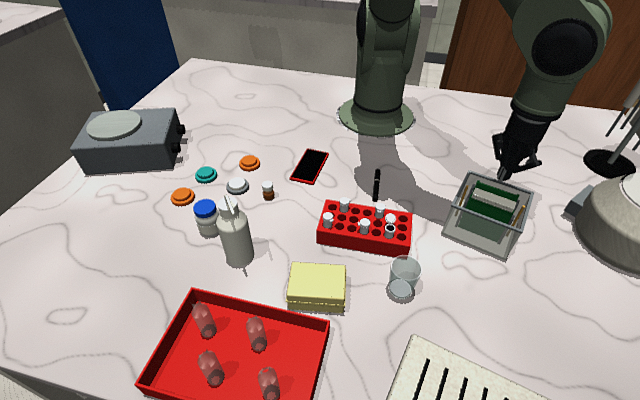

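The scene picture shows the closed tips at about (502,175), above the middle of the bare plate behind the comb. The tubes, rack, tank and bystanders are where they were. Handing in while still pointing.

```bash
python3 -c "
from h import *
finish_job();show('done')"
```

```text
the job is handed in; nothing more can be done
the job is handed in; nothing more can be done
```

The job is done and handed in, with the arm still pointing at the gel plate without a comb. It took about 20 s of the 59 s allowed.

- **Button:** I pressed it until it bottomed at z = 16 mm, about 6–7 mm of travel, with 13 N on the tool. I then let it go; the top camera showed the cap back at about 22 mm.
- **Open tube:** I held closed fingertips 30 mm above the mouth at (602, 114.5) for 2.4 s. All three camera views placed the mouth within about 1.5 mm of that point.
- **Gel plate without the comb:** The fingertips finished 30 mm above the middle of its top edge, at (444.8, 352.8). The top and scene cameras, the brass posts and the wrist view agreed within about 3 mm.

**Last checks:** At the end there was no force on the tool, and the last scene picture showed the tubes, rack, tank and other objects where they stood.

**Disagreement:** The wrist camera put the button's centre about 8 mm from the top camera's estimate, probably because the fingers hid part of the cap. I used the top camera's value, and the press was still well within the cap.

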